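Re-set a ratchet-propped recipe stand to a lower slope

TASK

The little recipe stand on the worktop is propped too steep, and its catch will not let it down from there. Lift its board by the black bar past the top notch until the red catch tips away, without forcing it against the stop, lower the board slowly all the way down flat so that the catch comes back, then raise it again and let it settle gently on a notch between 25 and 40 degrees above flat. Never push the board down hard against the catch or let it drop, let go of it at the end, and leave the jar, mug and timer where they stand.

Things in the scene. Friction and masses are not known exactly. Their poses are not given: they have to be found in the camera images.
- stand: Recipe stand of wood and steel, fixed to the worktop. Origin on the worktop under the hinge axis; x runs from its front to its back, y to its left along the hinge axis, z up. Base plate x -45 to 145 mm, y -112 to 88 mm, 14 mm high. The board (with point hinge, point bar, joint board), the red catch (joint pawl, body nose) and the stop (body buffer) are parts of it.
- hinge (a point): Point on the board's hinge axis, 95 mm above the stand's origin; axes as the stand's. At board angle a the lift bar is at x = 165 cos a, z = 165 sin a (mm) from here. The wooden board is 140 mm wide, 10 mm thick and ends 105 mm from the hinge; then come an open hand slot and the bar. Free to turn; the bar takes 1 to 2.5 N to lift.
- bar (a point): Middle of the black rubber-sleeved lift bar at the board's free edge, 14 mm in diameter, parallel to the hinge axis and 165 mm from it (x axis: from hinge to bar). Bare for 50 mm to each side; the hand slot leaves 53 mm between bar and board, so it can be pinched straight from above, fingers in front and behind, at any slope, and its sleeve turns freely.
- board (a joint): Angle of the board above flat, rad; 0 = flat on its stop. A toothed quadrant on the right gives 5 notches 0.192 rad apart; its set on the axle varies from stand to stand and cannot be read: the lowest notch holds at 0.20 to 0.40 rad. It can always be raised; with the catch on it goes down only to the next notch below. The catch tips off 0.2 to 0.26 rad above the top notch.
- pawl (a joint): Red catch, 53 mm tall, right side, rad. On: leaning forward on the teeth, under 0.2 (0.07 to 0.12 when holding in a notch). Off: 0.87, tipped backward, the board goes down freely. It snaps over at 0.35. When off, a finger under the board pushes it on again as the board comes down to within about 0.1 rad of flat.
- nose: Steel roller nose at the tip of the red catch, 6 mm in diameter, that holds the teeth (origin at its middle). Damaged above 60 N: pressing the bar of a held board down with more than about 18 N does it. A resting board loads it with 2 to 15 N.
- buffer: Post with a rubber pad on the base plate, right side, 52 mm high, origin under its middle: the stop of the board's upward travel, met about 0.1 rad past the angle at which the catch tips off (so at 1.29 to 1.50 rad). Damaged above 45 N: lifting the bar against it with more than about 10 N does it; it gives about 3 mm at the bar until then.
- jar: Spice jar with red cap, 45 mm across, 106 mm high, standing left of the stand, loose. Origin at the middle of its underside.
- mug: White mug with blue dots, 92 x 127 mm with its handle, 93 mm high, on the black hob right of the stand, loose. Origin at its underside.
- timer: Red and white kitchen timer, 59 mm across, 52 mm high, on the black hob, loose. Origin at the middle of its underside.

How it is judged (in metres and radians):
On the way, in this order (a step that is already met when the one before it is completed fails the run):
1. the board has been lifted past the top notch and the catch has tipped away (value of joint pawl above 0.7 rad and value of joint board above 1.05 rad), for 0.1 s.
2. the board has been laid flat and the catch is back on (value of joint board below 0.06 rad and value of joint pawl below 0.3 rad), for 0.1 s.
At the end, for the whole second after the job is handed in: The board rests by itself, still, on a notch of the catch, between 0.436 and 0.698 rad (25 to 40 degrees) above flat, the catch on (pawl below 0.16 rad) and carrying the board (more than 1 N on its nose) (value of joint board between 0.436 and 0.698 rad and value of joint pawl below 0.16 rad and velocity of joint board between -0.03 and 0.03 rad/s and contact force between nose and anything else above 1 N); the robot touches nothing.
It fails at once if the catch is forced: more than 60 N on its nose (contact force between nose and anything else above 60 N).
It fails at once if the board is forced against its upper stop: more than 45 N on the buffer (contact force between buffer and anything else above 45 N).
It fails at once if the board is let fall: it goes down faster than 1.9 rad/s (velocity of joint board below -1.9 rad/s).
It fails at once if the board is dropped onto the catch: with the catch on and the board above 0.17 rad it goes down faster than 0.6 rad/s (value of joint pawl below 0.25 rad and value of joint board above 0.17 rad and velocity of joint board below -0.6 rad/s).
It fails at once if the jar, mug or timer is pushed more than 20 mm or tipped (distance of any of jar, mug, timer from where it was at the start of the episode above 0.02 m or angle between any of jar, mug, timer's own z axis and vertical above 0.3 rad).
It also fails if it takes over 64 s, if anything falls off the work surface, if the arm or the gripper's body presses on something with over 40 N, if the wrist force passes 120 N, or if a joint passes its speed limit or range.

ROBOT

A 7-joint arm with a two-finger parallel gripper is mounted at the origin on a cart in front of the work surface, level with it; the furniture and walls round the work are solid. World frame = base frame: x ahead of the robot, y to its left, z up, the work surface at z = 0. Lengths are in mm, angles in rad, forces in N, time in s.
With the tool pointing down it reaches from about 400 to 875 mm from the base axis. Payload 4.4 kg.
Tool frame: the origin (TCP) lies at the very end of the fingers, on their centre line; the grasp point (between the pads) lies 19 mm behind it; z points along the fingers, y is the direction in which the jaws open and shut (so a half turn about z gives the same grasp; the last joint's range is limited). The gripper opens to 85 mm and grips with 20 to 120 N. Pads are 22 mm wide; open, the fingers measure 114 mm over their backs; the gripper's body (76 mm by 85 mm) begins 54 mm behind the grasp point. The pads swing forward as they close: fully open they stand 13 mm farther back than shut.
Start: joints at [1.271, 0.628, 0.038, 1.517, -0.027, 0.996, -0.02], TCP at [150.617, -632.323, 231.313] pointing down, gripper open.
Joint ranges: [-3.06, 3.06], [-0.37, 2.12], [-1.25, 1.32], [0.18, 2.47], [-1.1, 4.24], [0.23, 1.98], [-2.94, 2.94]. Speed limits (rad/s): [2.57, 2.57, 3.14, 3.14, 3.14, 3.14, 3.14].

INTERFACE

Orientations are given as [roll, pitch, yaw] about the fixed x, y, z axes, in that order (R = Rz(yaw) Ry(pitch) Rx(roll)).
In Python, from cell import ctrl gives the robot as it stands.
- The arm moves only by the shell command python3 -m crank 'ROWS' [OPENING]. ROWS is JSON, a list that holds one entry, the list of rows, each a list of 6 numbers: the shift along the tool's x, y, z in units of 30 mm (1.0 is 30 mm), then the turn, a rotation vector about the tool's x, y, z in units of 6 degrees (1.0 is 6 degrees). In form: [[[tx, ty, tz, rx, ry, rz], ...]]. A call has 1 to 12 rows; each row shifts and turns the pose as measured when the row begins, along the tool's axes as they then stand; what a row does not reach is not made up. A row lasts 1/12 s, in which the tool goes at most 41.7 mm and 7.16 degrees, less where a joint would pass 70% of its speed; a pose out of reach is approached as far as the arm can. A call is refused whole if a number of a shift passes 1 or a number of a turn 1, either way. A call with a gripper value outside its range is refused whole. OPENING is the gripper command: -1 is fully open, 1 is shut, values between are in proportion, set as the call begins (- or left out, the last holds). The fingers move at their own pace and stop on an object; the grip force is fixed at half the most. Time passes only in rows, so rows that do not move let the fingers close. It gives the time, the measured TCP pose, the force and the opening at its end, in the units of the state.
- ctrl.read_state(): the state, without advancing time (a new reading comes with each control period).
- ctrl.get_image(name): name is "side" or "top"; returns a dict with "color" (420x560x3 uint8, red, green, blue), "depth" (420x560 float32, mm along the optical axis (not along the pixel's ray), 0 where there is no reading), "camera_matrix" (3x3 intrinsics, pixels), "R" (3x3) and "t" (3): a world point X has camera coordinates R X + t. Camera axes: x right, y down, z forward; pixel columns grow to the right and rows downward; lengths in mm; the calibration is good to about 2 mm. A picture is of the moment at which its call begins.
- ctrl.finish_job(): hands the job in, once; it reports no verdict.
Trained networks look in a picture, given as the dict that the camera call returned (one of the last four; its "shot" number tells which), for a name from the list of things; names that differ only in an ending like _2 or _b are one class to them, and where a whole thing is asked for, a point or a joint stands for the part that bears it (a point fixed in the world has none). Each returns a list of dicts, best first, with "conf" (0 to 1); they miss things now and then, are a little off and sometimes report something else, mostly with a low value. They report only what shows in the picture. A call takes as long as a camera call.
- ctrl.search_frame(query, picture): "extent" ([centre column, centre row, width, height] in pixels, round what is visible of it).
The state is a dict: "clock": time; "qpos": joint angles; "qd": joint speeds; "tau": joint torques, N m; "eef_pos": TCP position; "tool_rot": TCP orientation; "force": force on the tool from outside, world axes, zero at the start; "torque": the same for the moment, N m; "width": finger opening in mm.
Only numpy, scipy, OpenCV 4.12 (cv2) and the standard library are available. Lean on these libraries where they do the work, as an engineer would, in place of code of your own. Each camera call takes 0.05 s, during which the arm holds its last target. There are 200 camera calls.

## Working session

There is one attempt and no reset: what is moved stays moved. The work goes in short steps, Python scripts to look and compute and a shell command to move; the robot and the scene stay as the last step left them, time stands still between calls to the robot, and variables do not carry over. Pictures are saved under pics/ and viewed, about 8 in all and at most 12, crops included, and the job is handed in when it is done.

```bash
mkdir -p pics; cat > h.py <<'E'
import numpy as np, cv2
from cell import ctrl
from scipy.spatial.transform import Rotation as Rn
def px2w(p,u,v,d):
    K=np.array(p["camera_matrix"]);R=np.array(p["R"]);t=np.array(p["t"])
    c=np.linalg.inv(K)@np.array([u,v,1.0])*d
    return R.T@(c-t)
def cloud(p):
    K=np.array(p["camera_matrix"]);R=np.array(p["R"]);t=np.array(p["t"])
    d=p["depth"];v,u=np.indices(d.shape)
    c=np.stack([(u-K[0,2])/K[0,0]*d,(v-K[1,2])/K[1,1]*d,d],-1)
    return (c-t)@R
def save(p,n,crop=None,s=1):
    im=p["color"][:,:,::-1]
    if crop: im=im[crop[1]:crop[3],crop[0]:crop[2]]
    cv2.imwrite("pics/"+n,cv2.resize(im,None,fx=s,fy=s,interpolation=cv2.INTER_CUBIC))
E
python3 - <<'E'
from h import *
np.set_printoptions(precision=3,suppress=True)
s=ctrl.read_state();print(s)
ims=[]
for n in("side","top"):
    p=ctrl.get_image(n);ims.append(p["color"][:,:,::-1]);C=cloud(p)
    print(n,"cam at",-np.array(p["R"]).T@np.array(p["t"]))
    for q in("stand","bar","hinge","board","pawl","nose","buffer","jar","mug","timer"):
        for r in ctrl.search_frame(q,p)[:2]:
            u,v,w,h=r["extent"];print(q,round(r["conf"],2),np.round([u,v,w,h]),C[int(v),int(u)])
    save(p,n+"0.png")
E
```

```text
{'clock': 0.0, 'qpos': array([ 1.271,  0.629,  0.038,  1.518, -0.027,  0.996, -0.02 ]), 'qd': array([ 0.001,  0.001,  0.002, -0.002, -0.001,  0.   , -0.   ]), 'tau': array([  0.001, -56.34 ,   1.226, -19.345,   0.011,   0.01 ,  -0.   ]), 'eef_pos': array([ 150.458, -631.71 ,  230.402]), 'tool_rot': array([-3.14 ,  0.   ,  0.234]), 'force': array([-1.014, -0.52 ,  0.285]), 'torque': array([-0.009, -0.008, -0.022]), 'width': 85.65802297325709}
side cam at [105.626 482.504 767.725]
stand 0.91 [231. 256. 135. 172.] [418.68  376.818 154.305]
bar 0.66 [219. 242. 106. 145.] [451.188 381.348 155.402]
hinge 0.73 [234. 255. 135. 174.] [417.852 373.292 155.372]
board 0.8 [219. 240. 106. 145.] [453.352 379.336 160.578]
pawl 0.62 [268. 280.   7.   5.] [382.358 330.461  61.453]
nose 0.72 [166. 212.  34.  41.] [615.884 423.999  83.134]
buffer 0.61 [231. 256. 131. 169.] [418.685 378.922 152.987]
buffer 0.5 [265. 302.   9.  17.] [360.08  355.108  35.078]
jar 0.89 [166. 213.  35.  40.] [618.885 423.43   71.531]
mug 0.72 [329. 142.  38.  55.] [622.956  -6.563  14.313]
timer 0.59 [350. 222.  27.  34.] [398.526 118.898  50.235]
top cam at [ 384.699  209.087 1017.957]
stand 0.77 [225. 227.  92. 105.] [463.099 369.912   3.755]
bar 0.66 [211. 227.  68.  99.] [453.091 375.379 161.04 ]
hinge 0.93 [222. 227.  93. 102.] [462.937 374.705   5.811]
board 0.68 [211. 225.  70.  94.] [456.984 374.462 166.28 ]
pawl 0.44 [236. 256.  10.   7.] [391.505 331.489  74.117]
pawl 0.37 [211. 225.  71.  95.] [454.878 372.368 165.684]
jar 0.87 [203. 156.  27.  26.] [624.664 410.532  97.956]
mug 0.65 [365. 171.  50.  44.] [607.435   8.058   7.58 ]
mug 0.36 [333. 248.  21.  24.] [408.944  97.755  48.632]
timer 0.92 [332. 248.  20.  21.] [408.844 102.982  52.33 ]
```

```bash
python3 - <<'E'
import cv2,numpy as np
a=cv2.imread("pics/side0.png")[140:380,110:390];b=cv2.imread("pics/top0.png")[120:360,150:430]
cv2.imwrite("pics/both.png",np.vstack([cv2.resize(np.hstack([a,b]),(800,343),interpolation=cv2.INTER_CUBIC)]))
E
```

```text
(no output)
```

View pics/both.png

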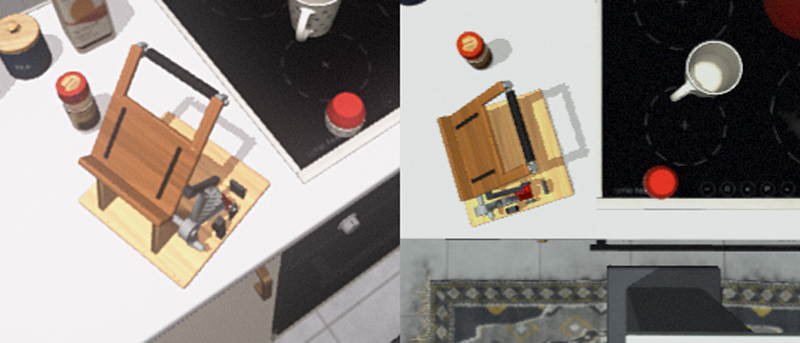

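```bash
cat > est.py <<'E'
from h import *
from scipy.optimize import least_squares
np.set_printoptions(precision=3,suppress=True)
def pts(p):
    C=cloud(p);c=p["color"].astype(int);hsv=cv2.cvtColor(p["color"],cv2.COLOR_RGB2HSV)
    ok=(p["depth"]>0)&(C[...,0]>300)&(C[...,0]<600)&(C[...,1]>200)&(C[...,1]<520)
    return C,c,hsv,ok
if __name__=="__main__":
    B=[];P=[]
    for n in("side","top"):
        p=ctrl.get_image(n);C,c,hsv,ok=pts(p)
        dark=ok&(c.max(-1)<60)&(C[...,2]>190)
        b=C[dark];print(n,"bar",len(b),b.mean(0),b.min(0),b.max(0));B.append(b)
        u,s,vt=np.linalg.svd(b-b.mean(0));print(" dir",vt[0],np.degrees(np.arctan2(vt[0][1],vt[0][0])))
        brd=ok&(hsv[...,0]<16)&(hsv[...,1]>100)&(c[...,0]>110)&(C[...,2]>110)&(C[...,2]<190)
        q=C[brd]
        m=np.median(q,0)
        for _ in range(4):
            u,s,vt=np.linalg.svd(q-q.mean(0),full_matrices=False);nn=vt[2];r=(q-q.mean(0))@nn;q=q[abs(r)<max(4,1.5*r.std())]
        if nn[2]<0:nn=-nn
        print(" board n",nn,len(q),"angle",np.arccos(nn[2]),"az",np.degrees(np.arctan2(nn[1],nn[0])),q.mean(0))
        base=ok&(hsv[...,0]>13)&(hsv[...,0]<32)&(hsv[...,1]>60)&(abs(C[...,2]-14)<6)
        q=C[base][:,:2].astype(np.float32);r=cv2.minAreaRect(q);print(" base",len(q),r,cv2.boxPoints(r).tolist())
E
python3 est.py
```

```text
side bar 240 [576.12  475.844 533.27 ] [437.633 301.096 216.52 ] [586.228 488.552 554.664]
 dir [-0.331 -0.447 -0.831] -126.56687626363524
 board n [-0.23   0.713  0.663] 3234 angle 0.8461973233811607 az 107.85590157609106 [458.311 392.304 148.115]
 base 1506 ((455.9114990234375, 371.8468017578125), (197.1514434814453, 187.76930236816406), 18.064990997314453) [[333.0818176269531, 430.5355529785156], [391.3082580566406, 252.02224731445312], [578.7412109375, 313.1580505371094], [520.5147705078125, 491.6713562011719]]
top bar 1115 [556.733 434.088 491.631] [434.594 297.412 213.189] [599.861 487.394 637.447]
 dir [-0.234 -0.379 -0.895] -121.73480774411503
 board n [-0.225  0.706  0.672] 1190 angle 0.8345349703887323 az 107.66047767306472 [463.195 385.974 152.783]
 base 783 ((456.4511413574219, 367.0126037597656), (197.3111114501953, 186.81277465820312), 17.66173553466797) [[334.1065673828125, 426.0844421386719], [390.78497314453125, 248.0772247314453], [578.7957153320312, 307.9407653808594], [522.1173095703125, 485.947998046875]]
```

```bash
python3 -m crank '[[[0.95,-0.67,-0.25,0,0,-0.37],[0.95,-0.67,-0.25,0,0,-0.37],[0.95,-0.67,-0.25,0,0,0],[0.95,-0.67,-0.25,0,0,0],[0.95,-0.67,-0.25,0,0,0],[0.95,-0.67,-0.25,0,0,0],[0.95,-0.67,-0.25,0,0,0],[0.95,-0.67,-0.25,0,0,0],[0.95,-0.67,-0.25,0,0,0],[0.95,-0.67,-0.25,0,0,0],[0.95,-0.67,-0.2,0,0,0],[0.95,-0.67,-0.2,0,0,0]]]' -0.4; python3 -c "
from h import *;print(ctrl.read_state()['qpos'])"
```

```text
clock: 2.2
eef_pos: [408.4, -294.3, 318.6]
tool_rot: [3.137, 0.005, 0.296]
force: [0.4, -1.0, 2.1]
width: 59.5
[ 0.59556629  0.32056537 -0.04259103  1.79556277  0.02354527  1.02614838
 -0.73151663]
```

```bash
python3 -m crank '[[[0.5,-1,0,0,0,-0.1],[0.5,-1,0,0,0,0],[0.5,-1,0,0,0,0],[0.5,-1,0,0,0,0],[0.5,-1,0,0,0,0],[0.5,-1,0,0,0,0],[0.5,-1,0,0,0,0],[0.5,-1,0,0,0,0],[0.5,-1,0,0,0,0],[0.5,-1,0,0,0,0],[0.5,-1,0,0,0,0],[0.5,-1,0,0,0,0]]]' ; python3 - <<'E'
from est import *
for n in("side","top"):
    p=ctrl.get_image(n);C,c,hsv,ok=pts(p)
    d=ok&(c.max(-1)<70)&(C[...,2]>195)&(C[...,2]<245)
    b=C[d];m=np.median(b,0);b=b[np.linalg.norm(b-m,axis=1)<75]
    u,s,vt=np.linalg.svd(b-b.mean(0),full_matrices=False)
    print(n,len(b),b.mean(0),(b.min(0)+b.max(0))/2,b.min(0),b.max(0),np.degrees(np.arctan2(*vt[0][1::-1])))
    save(p,n+"1.png",(110,100,390,340),1.4)
E
cd pics; python3 -c "
import cv2,numpy as np;cv2.imwrite('b1.png',np.hstack([cv2.imread('side1.png'),cv2.imread('top1.png')]))"
```

```text
clock: 3.2
eef_pos: [477.0, 122.4, 320.7]
tool_rot: [3.129, -0.008, 0.308]
force: [0.7, 0.5, -0.7]
width: 59.7
side 137 [476.016 317.84  219.007] [484.67  320.472 218.989] [437.43  300.892 215.14 ] [531.91  340.052 222.837] -161.80661415419257
top 328 [485.003 316.673 218.423] [481.465 317.222 217.653] [422.211 295.683 211.143] [540.719 338.761 224.162] -162.1768863706775
```

View pics/b1.png

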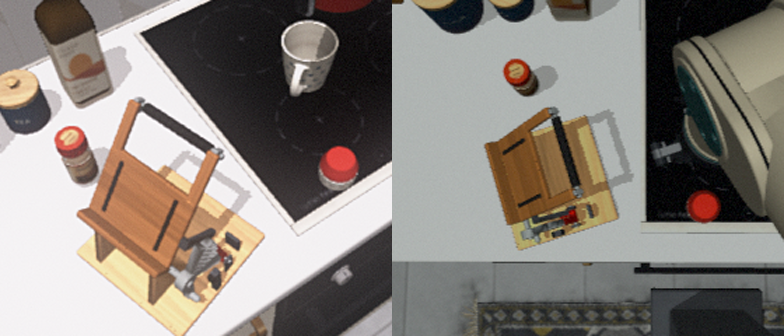

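```bash
python3 -m crank '[[[0.32,-0.9,0,0,0,0],[0.32,-0.9,0,0,0,0],[0.32,-0.9,0,0,0,0],[0.32,-0.9,0,0,0,0],[0.32,-0.9,0,0,0,0],[0.32,-0.9,0,0,0,0],[0.3,-0.6,0,0,0,-0.1],[0,0,0.3,0,0,0],[0,0,0.8,0,0,0],[0,0,0,0,0,0]]]' ; python3 - <<'E'
from est import *
s=ctrl.read_state();print(s['eef_pos'],s['qpos'])
p=ctrl.get_image("top");save(p,"top2.png",(150,100,350,300),2)
q=ctrl.get_image("side");save(q,"side2.png",(130,100,330,300),2)
E
cd pics; python3 -c "
import cv2,numpy as np;cv2.imwrite('b2.png',np.hstack([cv2.imread('side2.png'),cv2.imread('top2.png')]))"
```

```text
clock: 4.13
eef_pos: [486.8, 322.8, 285.2]
tool_rot: [3.129, -0.011, 0.324]
force: [-0.9, -0.7, -0.8]
width: 59.9
[486.783 322.836 285.243] [-0.459  0.484 -0.282  1.64   0.17   1.034 -2.043]
```

View pics/b2.png

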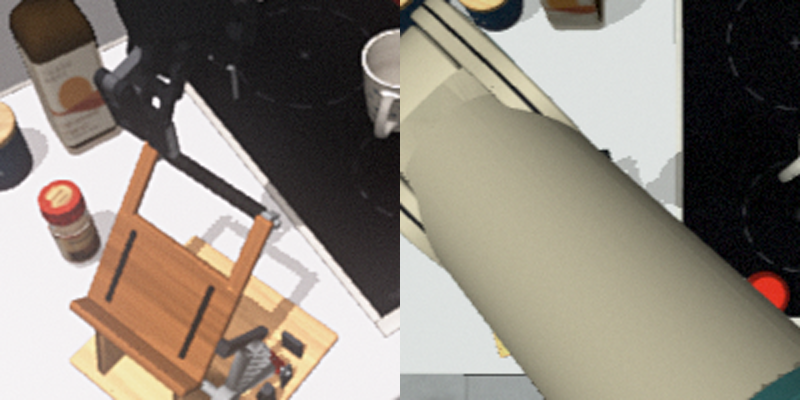

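```bash
python3 -m crank '[[[-0.14,0.18,0.3,0,0,0],[0,0,0.7,0,0,0.1],[0,0,0.7,0,0,0],[0,0,0.7,0,0,0],[0,0,0.45,0,0,0],[0,0,0,0,0,0]]]'; python3 - <<'E'
from est import *
q=ctrl.get_image("side");save(q,"side3.png",(130,130,330,280),3)
E
```

```text
clock: 4.73
eef_pos: [495.8, 312.5, 210.7]
tool_rot: [3.131, -0.033, 0.302]
force: [0.4, 0.2, 0.2]
width: 59.2
```

View pics/side3.png

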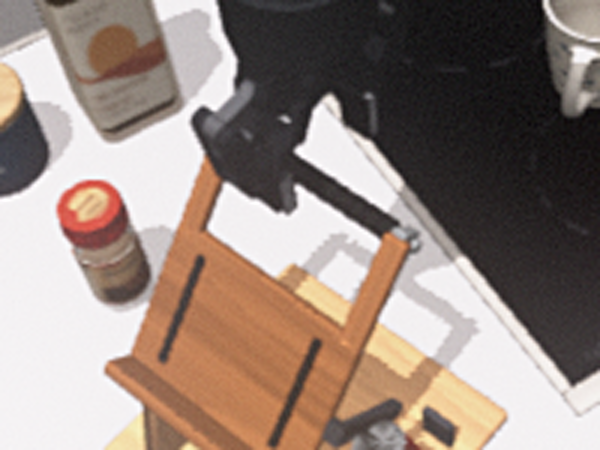

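```bash
python3 -m crank '[[[-0.3,-0.2,0.2,0,-0.35,0],[0,0,0.2,0,0,0],[0,0,0.05,0,0,0],[0,0,0,0,0,0]]]'; python3 -m crank '[[[0,0,0,0,0,0],[0,0,0,0,0,0],[0,0,0,0,0,0],[0,0,0,0,0,0]]]' 1;  python3 -m crank '[[[0,0,0,0,0,0],[0,0,0,0,0,0],[0,0,0,0,0,0],[0,0,0,0,0,0]]]'
```

```text
clock: 5.12
eef_pos: [490.4, 315.6, 203.9]
tool_rot: [3.133, -0.008, 0.298]
force: [-0.8, 0.1, -0.5]
width: 59.9
clock: 5.45
eef_pos: [491.6, 317.2, 206.6]
tool_rot: [3.136, -0.014, 0.298]
force: [-2.9, 1.5, 5.5]
width: 12.0
clock: 5.78
eef_pos: [491.1, 318.7, 208.2]
tool_rot: [3.138, -0.015, 0.3]
force: [-1.3, 0.8, 0.5]
width: 11.3
```

```bash
python3 -m crank '[[[0,-0.25,-0.21,0,0,0],[0,-0.27,-0.2,0,0,0],[0,-0.28,-0.18,0,0,0],[0,-0.29,-0.16,0,0,0],[0,0,0,0,0,0]]]'; cat > look.py <<'E'
from est import *
import sys
s=ctrl.read_state();print(s['eef_pos'],s['force'],s['width'],s['qpos'])
p=ctrl.get_image("side");C,c,hsv,ok=pts(p)
brd=ok&(hsv[...,0]<16)&(hsv[...,1]>100)&(c[...,0]>110)&(C[...,2]>75)
q=C[brd]
for _ in range(5):
    u,t,vt=np.linalg.svd(q-q.mean(0),full_matrices=False);nn=vt[2];r=(q-q.mean(0))@nn;q=q[abs(r)<max(4,1.5*r.std())]
print("board angle",np.arctan2(np.hypot(nn[0],nn[1]),abs(nn[2])),np.degrees(np.arctan2(nn[1],nn[0])),len(q),q.mean(0))
for k in("pawl","nose"):print(k,[(round(r["conf"],2),np.round(r["extent"])) for r in ctrl.search_frame(k,p)[:2]])
save(p,sys.argv[1],(130,130,330,330),3)
E
python3 look.py s4.png
```

```text
clock: 6.2
eef_pos: [480.7, 350.9, 231.5]
tool_rot: [3.134, -0.014, 0.299]
force: [-0.1, -0.8, -0.7]
width: 11.3
[480.748 350.865 231.544] [-0.12  -0.787 -0.71 ] 11.251627297336396 [-0.516  0.553 -0.264  1.682  0.189  0.922 -2.127]
board angle 1.0807594056521423 -72.16752671697927 3366 [451.357 403.748 156.81 ]
pawl [(0.36, array([267., 281.,   0.,  10.]))]
nose [(0.62, array([217., 243., 104., 136.]))]
```

```bash
python3 -m crank '[[[0,-0.25,-0.12,0,0,0],[0,-0.25,-0.11,0,0,0],[0,-0.25,-0.09,0,0,0],[0,0,0,0,0,0],[0,0,0,0,0,0]]]'; python3 look.py s5.png
```

```text
clock: 6.77
eef_pos: [474.6, 369.9, 240.2]
tool_rot: [3.13, -0.012, 0.295]
force: [-0.1, -1.1, 0.4]
width: 11.5
[474.638 369.929 240.249] [-0.076 -1.089  0.387] 11.52869073095842 [-0.552  0.555 -0.263  1.649  0.188  0.957 -2.16 ]
board angle 1.2117933580160765 -72.22057348640675 2914 [447.744 411.804 159.356]
pawl []
nose [(0.69, array([268., 281.,   6.,  16.]))]
```

View pics/s5.png

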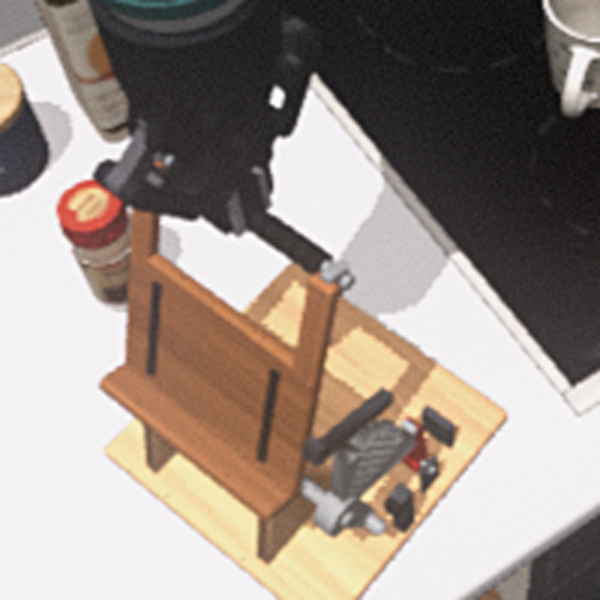

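```bash
python3 -m crank '[[[0,-0.13,-0.04,0,0,0],[0,-0.13,-0.04,0,0,0],[0,0,0,0,0,0],[0,0,0,0,0,0]]]'; python3 look.py s6.png; cd pics; python3 -c "
import cv2,numpy as np
c=lambda f:cv2.resize(cv2.imread(f)[350:570,280:500],(400,400))
cv2.imwrite('b6.png',np.hstack([c('s5.png'),c('s6.png')]))"
```

```text
clock: 7.25
eef_pos: [472.5, 376.5, 242.6]
tool_rot: [3.128, -0.011, 0.294]
force: [-0.6, 0.0, 2.2]
width: 11.5
[472.519 376.519 242.565] [-0.569  0.045  2.173] 11.485816850584637 [-0.563  0.557 -0.262  1.638  0.187  0.967 -2.171]
board angle 1.2535756287821926 -72.2405839096754 2783 [446.398 414.581 159.855]
pawl [(0.56, array([269., 277.,   9.,  16.]))]
nose []
```

View pics/b6.png

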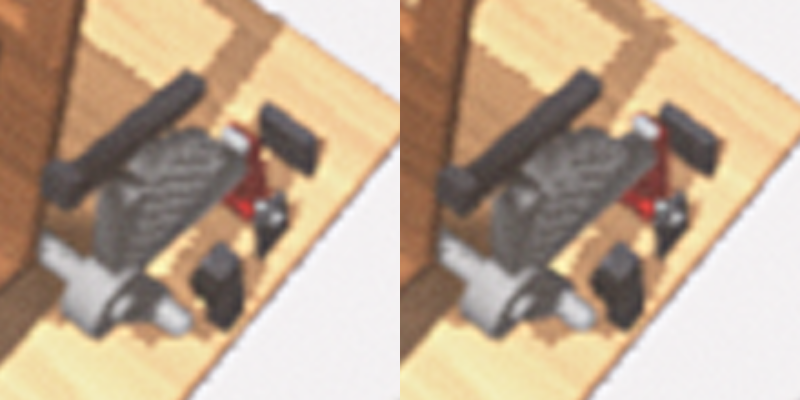

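```bash
python3 -m crank '[[[0,-0.13,-0.03,0,0,0],[0,0,0,0,0,0],[0,-0.1,-0.02,0,0,0],[0,0,0,0,0,0],[0,0,0,0,0,0]]]'; python3 look.py s7.png; cd pics; python3 -c "
import cv2,numpy as np
c=lambda f:cv2.resize(cv2.imread(f)[350:570,280:500],(400,400))
cv2.imwrite('b7.png',np.hstack([c('s6.png'),c('s7.png')]))"
```

```text
clock: 7.82
eef_pos: [470.4, 383.3, 244.6]
tool_rot: [3.128, -0.011, 0.293]
force: [-1.0, -2.6, 2.7]
width: 11.1
[470.396 383.259 244.571] [-0.959 -2.593  2.683] 11.136796945523079 [-0.575  0.558 -0.262  1.628  0.187  0.976 -2.182]
board angle 1.297429071943787 107.74636280322461 2578 [445.161 417.453 160.278]
pawl [(0.48, array([271., 275.,  12.,  22.]))]
nose []
```

View pics/b7.png

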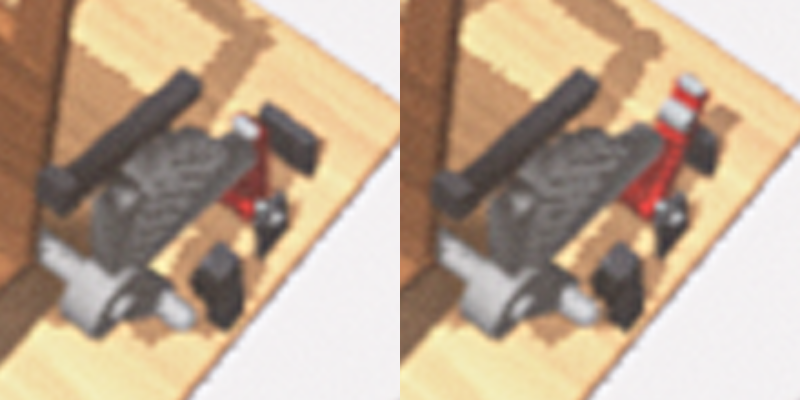

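```bash
python3 -m crank '[[[0,0.42,0.13,0,0,0],[0,0.41,0.165,0,0,0],[0,0.39,0.2,0,0,0],[0,0.375,0.23,0,0,0],[0,0.355,0.26,0,0,0],[0,0.335,0.285,0,0,0],[0,0.31,0.31,0,0,0],[0,0,0,0,0,0]]]'; python3 look.py s8.png
```

```text
clock: 8.63
eef_pos: [495.8, 303.6, 192.1]
tool_rot: [3.133, -0.013, 0.292]
force: [0.6, 1.2, -1.7]
width: 11.5
[495.787 303.614 192.086] [ 0.621  1.203 -1.654] 11.49916748587772 [-0.442  0.58  -0.252  1.762  0.205  0.816 -2.073]
board angle 0.700121551425859 107.82948333624661 4051 [459.774 382.427 144.107]
pawl [(0.67, array([272., 273.,  14.,  23.]))]
nose []
```

```bash
python3 -m crank '[[[0,0.27,0.35,0,0,0],[0,0.24,0.37,0,0,0],[0,0.21,0.385,0,0,0],[0,0.18,0.4,0,0,0],[0,0.145,0.415,0,0,0],[0,0.11,0.42,0,0,0],[0,0.04,0.2,0,0,0],[0,0,0,0,0,0]]]'; python3 look.py s9.png
```

```text
clock: 9.45
eef_pos: [506.9, 269.2, 117.5]
tool_rot: [3.131, -0.014, 0.297]
force: [1.6, -0.4, -1.4]
width: 11.2
[506.863 269.197 117.483] [ 1.613 -0.435 -1.385] 11.162920408932104 [-0.404  0.671 -0.22   1.845  0.253  0.641 -2.055]
board angle 0.19580509469845178 -71.78958900978381 3864 [466.298 363.678 117.197]
pawl [(0.44, array([270., 277.,   8.,  20.]))]
nose []
```

```bash
python3 -m crank '[[[0,0.03,0.17,0,0,0],[0,0.025,0.17,0,0,0],[0,0.02,0.17,0,0,0],[0,0.01,0.17,0,0,0],[0,0.01,0.17,0,0,0],[0,0,0.15,0,0,0],[0,0,0,0,0,0],[0,0,0,0,0,0]]]'; python3 look.py s10.png
```

```text
clock: 10.27
eef_pos: [507.9, 266.2, 87.1]
tool_rot: [3.13, -0.015, 0.297]
force: [1.0, -0.1, -1.0]
width: 11.4
[507.874 266.192  87.149] [ 0.955 -0.139 -0.992] 11.352172412106974 [-0.411  0.716 -0.202  1.865  0.272  0.576 -2.066]
board angle 0.010421837173135258 -65.95223591902105 3497 [467.89  358.536 105.633]
pawl [(0.46, array([266., 281.,   8.,   9.]))]
nose [(0.24, array([331., 143.,  40.,  55.]))]
```

```bash
python3 -m crank '[[[0,0,0.06,0,0,0],[0,0,0.06,0,0,0],[0,0,0,0,0,0]]]'; python3 look.py s11.png; cd pics; python3 -c "
import cv2,numpy as np
c=lambda f:cv2.resize(cv2.imread(f)[350:570,280:500],(400,400))
cv2.imwrite('b11.png',np.hstack([c('s9.png'),c('s11.png')]))"
```

```text
clock: 10.67
eef_pos: [507.9, 266.2, 85.0]
tool_rot: [3.13, -0.016, 0.297]
force: [-1.1, -0.2, -0.5]
width: 11.6
[507.9   266.194  85.042] [-1.106 -0.227 -0.52 ] 11.641066429983201 [-0.413  0.719 -0.2    1.867  0.274  0.571 -2.068]
board angle 0.00285019176850642 -98.29632726493543 3447 [467.975 358.417 104.837]
pawl []
nose []
```

View pics/b11.png

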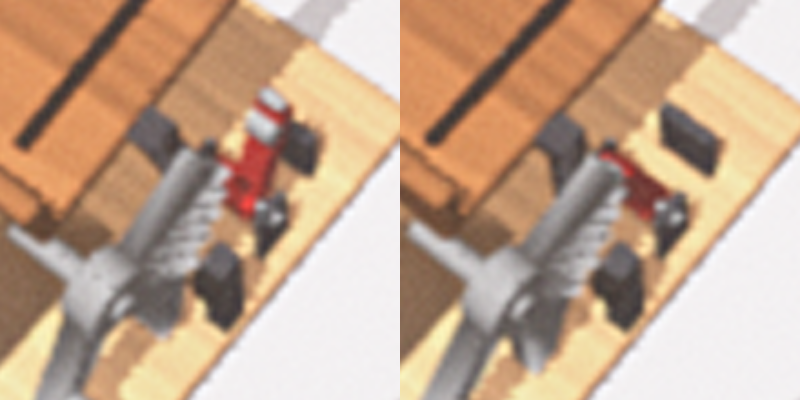

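```bash
python3 -m crank '[[[0,-0.02,-0.44,0,0,0],[0,-0.05,-0.44,0,0,0],[0,-0.09,-0.43,0,0,0],[0,-0.12,-0.42,0,0,0],[0,-0.155,-0.41,0,0,0],[0,-0.19,-0.4,0,0,0],[0,-0.22,-0.38,0,0,0],[0,-0.25,-0.36,0,0,0],[0,-0.24,-0.29,0,0,0],[0,0,0,0,0,0],[0,0,0,0,0,0]]]'; python3 look.py s12.png
```

```text
clock: 11.73
eef_pos: [495.3, 305.6, 194.3]
tool_rot: [3.129, -0.018, 0.298]
force: [0.2, -1.1, -0.6]
width: 11.2
[495.257 305.569 194.319] [ 0.164 -1.117 -0.587] 11.161946871186707 [-0.45   0.576 -0.249  1.762  0.211  0.817 -2.077]
board angle 0.7183708961275515 107.87040221334468 4031 [459.247 383.39  144.777]
pawl [(0.54, array([269., 282.,   9.,  11.]))]
nose []
```

```bash
python3 -m crank '[[[0,0.055,0.063,0,0,0],[0,0.055,0.063,0,0,0],[0,0.055,0.063,0,0,0],[0,0.03,0.035,0,0,0],[0,0,0,0,0,0],[0,0,0,0,0,0]]]'; python3 look.py s13.png
```

```text
clock: 12.38
eef_pos: [497.6, 298.3, 185.0]
tool_rot: [3.129, -0.016, 0.296]
force: [-1.6, -0.9, 2.6]
width: 11.3
[497.605 298.347 185.045] [-1.586 -0.876  2.572] 11.287455379419823 [-0.439  0.586 -0.247  1.774  0.215  0.797 -2.07 ]
board angle 0.647474124900061 107.8652850445729 4083 [460.317 379.954 141.541]
pawl [(0.6, array([267., 282.,   7.,   4.])), (0.31, array([234., 258., 139., 173.]))]
nose []
```

```bash
python3 -m crank '[[[0,0.02,0.024,0,0,0],[0,0,0,0,0,0],[0,0,0,0,0,0]]]'; python3 -m crank '[[[0,0.02,0.024,0,0,0],[0,0,0,0,0,0],[0,0,0,0,0,0]]]'
```

```text
clock: 12.78
eef_pos: [497.6, 298.3, 185.0]
tool_rot: [3.129, -0.017, 0.296]
force: [-1.2, -0.3, 2.7]
width: 11.5
clock: 13.03
eef_pos: [497.8, 298.0, 184.6]
tool_rot: [3.13, -0.017, 0.296]
force: [-0.8, -0.4, 3.5]
width: 11.3
```

```bash
python3 -m crank '[[[0,0,0,0,0,0],[0,0,0,0,0,0],[0,0,0,0,0,0]]]' 0.5; python3 -m crank '[[[0,0,0,0,0,0],[0,0,0,0,0,0],[0,0,0,0,0,0],[0,0,0,0,0,0]]]' -0.4; python3 look.py s14.png
```

```text
clock: 13.28
eef_pos: [498.0, 298.7, 183.9]
tool_rot: [3.131, -0.018, 0.296]
force: [-0.2, 0.0, 0.9]
width: 21.6
clock: 13.62
eef_pos: [498.1, 298.8, 183.2]
tool_rot: [3.131, -0.017, 0.295]
force: [-0.4, 0.3, 0.1]
width: 60.0
[498.083 298.757 183.188] [-0.364  0.341  0.123] 59.97831719017106 [-0.438  0.588 -0.247  1.776  0.214  0.79  -2.07 ]
board angle 0.6566358582229345 107.86716136945176 4046 [459.383 380.649 141.617]
pawl [(0.58, array([268., 281.,   9.,  10.]))]
nose []
```

Board holds at about 0.65. Retreat straight up.

```bash
python3 -m crank '[[[0,0,-0.3,0,0,0],[0,0,-0.6,0,0,0],[0,0,-0.9,0,0,0],[0,0,-0.9,0,0,0],[0,0,-0.9,0,0,0],[0,0,-0.5,0,0,0],[0,0,0,0,0,0],[0,0,0,0,0,0]]]'; python3 look.py s15.png; python3 -c "
import cv2,numpy as np
a=cv2.imread('pics/s15.png');cv2.imwrite('pics/b15.png',np.hstack([a[:400,:400],cv2.resize(a[350:570,280:500],(400,400))]))"
```

```text
clock: 14.43
eef_pos: [494.7, 299.3, 315.1]
tool_rot: [3.132, -0.017, 0.296]
force: [0.1, 0.2, -0.6]
width: 59.8
[494.676 299.294 315.107] [ 0.098  0.191 -0.552] 59.75352634749164 [-0.415  0.445 -0.281  1.618  0.153  1.087 -2.015]
board angle 0.6560232084449684 107.81686713220438 4183 [462.17  378.984 143.482]
pawl [(0.57, array([267., 282.,   9.,   8.]))]
nose [(0.6, array([263., 301.,   9.,  10.]))]
```

View pics/b15.png

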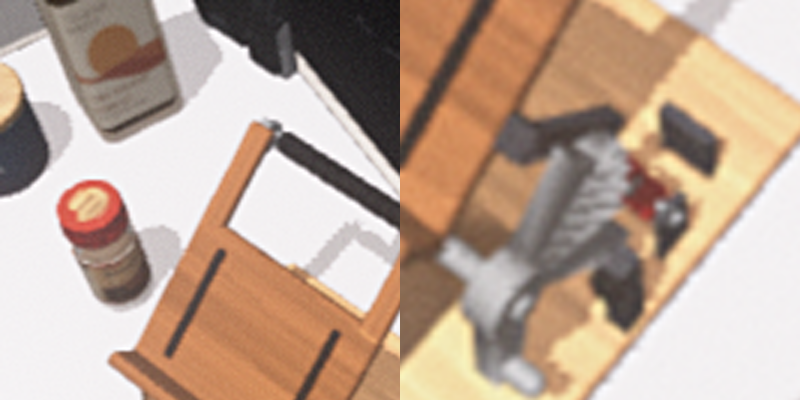

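Gripper clear, catch leaning on the teeth, board steady at 0.656 rad (about 37.6°), jar unmoved. Handing in.

```bash
python3 -c "
from h import *
print(ctrl.finish_job())"
```

```text
the job is handed in; nothing more can be done
None
```

I did the whole sequence and handed the job in at about 14.5 s of the 64 s. `finish_job` gives no verdict, so the result rests on my own checks.

- **Lift:** I raised the board by the bar from about 0.84 to 1.30 rad. A picture showed the red catch tipped backward. The wrist force stayed within about 4 N, with no sign of pushing on the stop.
- **Lower:** I brought the board down in steps to flat, measured at about 0.003 rad. A picture showed the catch back on the teeth.
- **Set:** I raised it to about 0.72 rad, lowered it slowly until it rested on a notch (about 3.5 N on the tool), then let go and lifted clear.

**Last checks:** after I backed off, the camera put the board at 0.656 rad (37.6°), the same as just after release. The catch was leaning on the teeth, the gripper was about 130 mm above where it let go, and the jar stood upright in its place.

**Not checked directly:**
- I did not measure the force on the catch's nose or its exact angle; I only saw that the board holds by itself.
- I did not re-measure the mug and timer at the end, but the arm crossed well above them.
- The detector for the catch and nose was unreliable, so I judged the catch from the pictures.

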